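# Lock a power board into the toothed repair cradle

### The arm

A 6-joint arm with a two-finger parallel gripper is mounted at the origin on the work surface. World frame = base frame: x ahead of the robot, y to its left, z up, the work surface at z = 0. Lengths are in mm, angles in degrees, forces in N, time in s.
With the tool pointing down it reaches from about 300 to 850 mm from the base axis. Payload 4.2 kg.
Tool frame: the origin (TCP) lies at the very end of the fingers, on their centre line; the grasp point (between the pads) lies 19 mm behind it; x points along the fingers, y is the direction in which the jaws open and shut, and the axes are right-handed (so a half turn about x gives the same grasp; the last joint's range is limited). The gripper opens to 91 mm and grips with 3 to 60 N. Pads are 32 mm wide; open, the fingers measure 118 mm over their backs; the gripper's body (76 mm by 178 mm) begins 60 mm behind the grasp point.
Start: joints at [64.286, 18.312, 89.639, -0, 72.044, -1.146], TCP at [239.078, 522.958, 213.976] pointing down, gripper open.
Joint ranges: [-177.97, 177.97], [-48.28, 115.42], [12.27, 149.76], [-77.06, 257.06], [2.81, 150.46], [-146.56, 146.56]. Speed limits (degrees/s): [147.25, 147.25, 180, 180, 180, 180].

### API

Orientations are given as [roll, pitch, yaw] about the fixed x, y, z axes, in that order (R = Rz(yaw) Ry(pitch) Rx(roll)).
In Python, from workcell import sensors, grab_frame, job_done, finder gives the robot as it stands.
- The arm moves only by the tool play_rows, never from a script. Its argument "motion" is a list of rows, each a list of 5 numbers: the shift along the world's x, y, z in m, then the turn about the world's z in rad, then the opening, from 0 (shut) to 1 (fully open). In form: [[tx, ty, tz, roll, fingers], ...]. A call has exactly 8 rows; each row is the pose to reach, as a shift and turn from the pose commanded when the call began; what a row does not reach only later rows make up. A row lasts 1/12 s, in which the tool goes at most 41.7 mm and 7.16 degrees, less where a joint would pass 70% of its speed; a pose out of reach is approached as far as the arm can. A call with a gripper value outside its range is refused whole. The fingers move at their own pace and stop on an object; "squeeze" is the grip in N (left out, the last holds). Time passes only in rows, so rows that repeat a pose let the fingers close, or fill a call up. It gives the time, the measured TCP pose, the force and the opening at its end, in the units of the state.
- sensors.state(): the state, without advancing time (a new reading comes with each control period).
- grab_frame(name): name is "scene" or "top" or "wrist"; returns a dict with "img" (480x640x3 uint8, blue, green, red), "fx", "fy", "cx", "cy" (pixels), "rvec" (rotation vector, rad) and "tvec" (3), from world to camera coordinates, as OpenCV has them; the wrist camera has in their place "tool_from_camera" (4x4, takes a point from camera to tool coordinates, whose origin is the TCP and whose axes are the tool frame's). Camera axes: x right, y down, z forward; pixel columns grow to the right and rows downward; lengths in mm; the calibration is good to about 2 mm. The wrist camera is an equidistant fisheye: a pixel r from the principal point sees the ray r / f radians off the axis. A picture is of the moment at which its call begins: read the wrist's pose just before it. There is no depth.
- job_done(): hands the job in, once; it reports no verdict.
Trained networks look in a picture, given as the dict that the camera call returned (one of the last four; its "shot" number tells which), for a name from the list of things; names that differ only in an ending like _2 or _b are one class to them, and where a whole thing is asked for, a point or a joint stands for the part that bears it (a point fixed in the world has none). Each returns a list of dicts, best first, with "conf" (0 to 1); they miss things now and then, are a little off and sometimes report something else, mostly with a low value. They report only what shows in the picture. A call takes as long as a camera call. They do not tell look-alikes from the thing itself.
- finder.spot_in(picture, label): "point" ([column, row] in pixels, amid what is visible of it).
- finder.spot_point(picture, label): "point" ([column, row] in pixels: a listed point, or the origin of a listed thing).
The state is a dict: "time_s": time; "qpos": joint angles; "qvel": joint speeds; "effort": joint torques, N m; "ee_pos": TCP position; "ee_rot": TCP orientation; "force": force on the tool from outside, world axes, zero at the start; "torque": the same for the moment, N m; "gripper_width": finger opening in mm.
Only numpy, scipy, OpenCV 4.12 (cv2) and the standard library are available. Lean on these libraries where they do the work, as an engineer would, in place of code of your own. Each camera call takes 0.05 s, during which the arm holds its last target.

### The job

Slide the power board that lies in the toothed lane of the repair cradle fully home against the end fence, and lock it in there: lift the sliding stop by its tab out of its notches, shift it along under the guard rods and let it drop fully into the notches right behind the board, so that the board has only a few millimetres of play. Leave the other board in its bed, and the bottle, screwdriver and parts tin, where they are.

Things in the scene. Friction and masses are not known exactly. Their poses are not given: they have to be found in the camera images.
- cradle: Fixed metal cradle, base 212 x 290 mm. Origin: on the bench, on the centre line of the toothed lane; z up, y along the lane to its fence, x across. Lane: floor 8 mm above the bench, 82 mm wide between two toothed steel rails (x = 41 to 57 mm each side). The plain bed for the waiting board is centred at x = -103, on the robot's side.
- fence (a point): Middle of the inner face of the dark fence that closes the lane at its +y end (cradle y = +115 mm); fence top 30 mm above the bench. The board is home when its +y edge touches this face.
- last_notch (a point): Bottom of the notch nearest the fence, on the +x rail (cradle y = +25 mm, 14 mm above the bench). Both rails have notches at y = -115, -95, -75, -55, -35, -15, +5 and +25 mm (pitch 20), 10 mm wide, between round-topped teeth whose tops are 23 mm above the bench.
- guard (a point): Middle of the guard rod over the outer edge of the +x rail; there is one over each rail (x = 51 to 56 mm each side), underside 38 mm, top 43 mm above the bench, on end posts of the same height. They keep the stop captive: from its seat it must rise 9 mm to clear the teeth and meets the rods at 16 mm; raise it 11 to 14 mm.
- stop_tab (a point): Point in the upright grip tab of the loose sliding stop (0.18 kg), on its axis. Tab 24 mm wide (x), 16 thick (y), its top 18 above and foot 38 below this point. Seated, the point is 64 mm above the bench. The stop starts seated at cradle y = -85 mm; right seat: y = -25 with the long board in the lane, y = +15 with the short one (3 mm then remain before the board). Axes as the cradle's.
- stop_face (a point): Middle of the stop block's face towards the fence, 17 mm to +y of the tab's axis. Block: dark steel, 76 wide (x), 34 along y, underside 8 mm below this point, 1 mm off the lane's floor when seated. Two 8 mm round rods cross it, 10 mm each side (y) of the tab's axis; their ends (to x = 56 mm each side) lie in two neighbouring notches of both rails.
- long_board_sink (a point): Centre (48 mm over the board's underside) of the heat sink, 26 (x) x 24 (y) x 64 mm tall, top 22 mm above this point, on the long board: green, 73 wide (x), 120 long (y), 6 thick, 0.16 kg, loose. Board edges lie 45 mm to +y, 75 mm to -y of this point. Axes as the cradle's. It lies in the lane (cradle x about 0) or in the bed (x about -103); the other board has the other place.
- short_board_sink (a point): Centre (48 mm over the board's underside) of the heat sink, 26 (x) x 24 (y) x 64 mm tall, top 22 mm above this point, on the short board: green, 73 wide (x), 80 long (y), 6 thick, 0.16 kg, loose. Board edges lie 45 mm to +y, 35 mm to -y of this point. Axes as the cradle's. It lies in the lane (cradle x about 0) or in the bed (x about -103); the other board has the other place.
- flux_mid (a point): Centre of a white upright flux bottle, 36 mm across, 85 mm tall. Bystander.
- driver_grip (a point): Handle of a black screwdriver, 150 mm long, lying on the bench. Bystander.
- tin_mid (a point): Centre of an open steel parts tin, 75 x 75 x 22 mm. Bystander.
Mind the look-alikes: they are no part of the job. Leave any blue look-alike of the part that bears short_board_sink alone. There is more than one size of the part that bears stop_tab; the job needs the larger.

How it is judged (in metres and radians):
At the end, for the whole second after the job is handed in: The board in the lane lies flat (3 mm, 0.06 rad), within 7 mm of the fence; the stop sits upright (0.08 rad), fully down (3 mm) in the notches right behind that board: within 5 mm of y = -25 mm (long board) or +15 mm (short) and 10 mm of the centre line of the cradle (((x of long_board_sink in the frame of cradle between -0.02 and 0.02 m and y of long_board_sink in the frame of cradle between 0.063 and 0.074 m and z of long_board_sink in the frame of cradle between 0.053 and 0.059 m and angle between long_board_sink's own z axis and vertical below 0.06 rad and y of stop_tab in the frame of cradle between -0.03 and -0.02 m) or (x of short_board_sink in the frame of cradle between -0.02 and 0.02 m and y of short_board_sink in the frame of cradle between 0.063 and 0.074 m and z of short_board_sink in the frame of cradle between 0.053 and 0.059 m and angle between short_board_sink's own z axis and vertical below 0.06 rad and y of stop_tab in the frame of cradle between 0.01 and 0.02 m)) and z of stop_tab in the frame of cradle between 0.061 and 0.067 m and x of stop_tab in the frame of cradle between -0.01 and 0.01 m and angle between stop_tab's own z axis and vertical below 0.08 rad); the robot touches nothing.
It fails at once if the board waiting in the bed is moved more than 15 mm ((x of long_board_sink in the frame of cradle below -0.05 m and distance of long_board_sink from where it was at the start of the episode above 0.015 m) or (x of short_board_sink in the frame of cradle below -0.05 m and distance of short_board_sink from where it was at the start of the episode above 0.015 m)).
It fails at once if the bottle, screwdriver or parts tin is moved more than 30 mm (distance of any of flux_mid, driver_grip, tin_mid from where it was at the start of the episode above 0.03 m).
It also fails if it takes over 45 s, if anything falls off the work surface, if the arm or the gripper's body presses on something with over 40 N, if the wrist force passes 120 N, or if a joint passes its speed limit or range.

## Working session

There is one attempt and no reset: what is moved stays moved. The work goes in short steps, Python scripts to look and compute and a tool call to move; the robot and the scene stay as the last step left them, time stands still between calls to the robot, and variables do not carry over. Pictures are saved under pics/ and viewed, and the job is handed in when it is done.

Besides the shell and the picture viewer there is one more tool, called after ">>>" in YAML: its name, and indented under it one key for each argument. play_rows: Moves the arm, as the interface text tells. Its arguments: {"type":"object","properties":{"motion":{"type":"array","items":{"type":"array","items":{"type":"number"}}},"squeeze":{"type":"number"}},"required":["motion"]}

```bash
mkdir -p pics; ls
cat > h.py <<'E'
import numpy as np, cv2
from workcell import sensors, grab_frame, job_done, finder
def cam(f):
    R,_=cv2.Rodrigues(np.array(f["rvec"],float)); t=np.array(f["tvec"],float).reshape(3); return R,t
def ray(f,p):
    R,t=cam(f); d=R.T@np.array([(p[0]-f["cx"])/f["fx"],(p[1]-f["cy"])/f["fy"],1.]); return -R.T@t,d
def atz(f,p,z):
    o,d=ray(f,p); return o+d*(z-o[2])/d[2]
def proj(f,X):
    R,t=cam(f); c=R@np.array(X,float)+t; return np.array([f["fx"]*c[0]/c[2]+f["cx"],f["fy"]*c[1]/c[2]+f["cy"]])
def tri(fs,ps):
    A=np.zeros((3,3));b=np.zeros(3)
    for f,p in zip(fs,ps):
        o,d=ray(f,p); d/=np.linalg.norm(d); M=np.eye(3)-np.outer(d,d); A+=M;b+=M@o
    X=np.linalg.solve(A,b); return X,[np.linalg.norm(proj(f,X)-p) for f,p in zip(fs,ps)]
E
python3 - <<'E'
from h import *
s=sensors.state();print(s)
a=grab_frame("scene");b=grab_frame("top")
cv2.imwrite("pics/s1.png",a["img"]);cv2.imwrite("pics/t1.png",b["img"])
for n in ["cradle","fence","last_notch","guard","stop_tab","stop_face","long_board_sink","short_board_sink","flux_mid","driver_grip","tin_mid"]:
    for nm,f in(("s",a),("t",b)):
        print(n,nm,[(np.round(r["point"],1).tolist(),round(r["conf"],2)) for r in finder.spot_point(f,n)[:5]])
E
```

```text
pics
{'time_s': 0.0, 'qpos': array([ 6.42847596e+01,  1.83499228e+01,  8.97062146e+01, -6.68001573e-04,
        7.20410559e+01, -1.14690789e+00]), 'qvel': array([-0.0793836 ,  0.00812536, -0.07851208,  0.08852175, -0.00728531,
       -0.01470512]), 'effort': array([-1.15172479e-03, -4.12465811e+01, -2.31968790e+01,  7.25232367e-02,
        4.57780052e-02, -1.56904466e-04]), 'ee_pos': array([238.87124344, 522.49540458, 213.13877838]), 'ee_rot': array([ -90.77251661,   89.90280464, -115.34064266]), 'force': array([-0.39429129, -0.90772087, -0.23555166]), 'torque': array([-0.01416809,  0.04618178,  0.01733628]), 'gripper_width': 91.17801885418406}
cradle s [([309.8, 274.8], 0.62)]
cradle t [([276.1, 268.9], 0.33)]
fence s [([375.4, 286.3], 0.77)]
fence t [([273.8, 267.3], 0.97), ([320.1, 244.5], 0.68)]
last_notch s [([310.7, 290.9], 0.96), ([312.0, 274.7], 0.62), ([334.9, 254.5], 0.37)]
last_notch t [([318.7, 242.3], 0.77)]
guard s [([291.7, 273.6], 0.66), ([313.3, 276.8], 0.32)]
guard t [([334.3, 240.0], 0.79)]
stop_tab s [([269.1, 235.4], 0.87), ([209.3, 302.1], 0.79)]
stop_tab t [([374.9, 185.7], 0.84), ([374.6, 267.1], 0.75)]
stop_face s [([276.2, 255.9], 0.68), ([210.3, 326.0], 0.62)]
stop_face t [([370.9, 185.4], 0.73), ([363.3, 266.2], 0.63)]
long_board_sink s [([335.1, 254.8], 0.79)]
long_board_sink t [([308.8, 267.1], 0.64)]
short_board_sink s [([469.5, 247.8], 0.85), ([369.1, 227.7], 0.83)]
short_board_sink t [([302.9, 314.6], 0.7), ([210.2, 332.0], 0.68), ([274.7, 265.6], 0.55)]
flux_mid s [([440.0, 294.0], 0.91)]
flux_mid t [([219.7, 265.0], 0.83)]
driver_grip s [([269.2, 337.4], 0.74)]
driver_grip t [([321.5, 187.1], 0.59)]
tin_mid s [([170.6, 239.8], 0.96), ([268.2, 338.3], 0.55)]
tin_mid t [([465.8, 252.9], 0.65), ([378.4, 267.3], 0.48)]
```

View pics/s1.png

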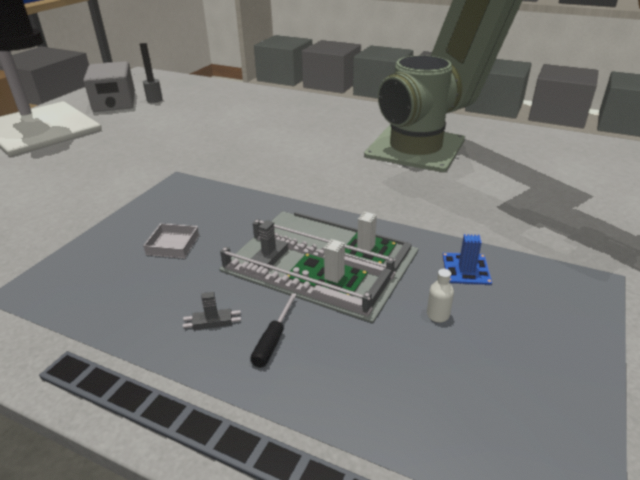

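Run:
```python
import cv2
for n,(x0,y0,x1,y1) in {"t1":(190,150,430,350),"s1":(190,190,490,350)}.items():
    i=cv2.imread(f"pics/{n}.png"); k=800/(x1-x0); k=min(k,600/(y1-y0)); cv2.imwrite(f"pics/{n}c.png",cv2.resize(i[y0:y1,x0:x1],None,fx=k,fy=k,interpolation=2)); print(k)
```

```text
3.0
2.6666666666666665
```

View pics/t1.png

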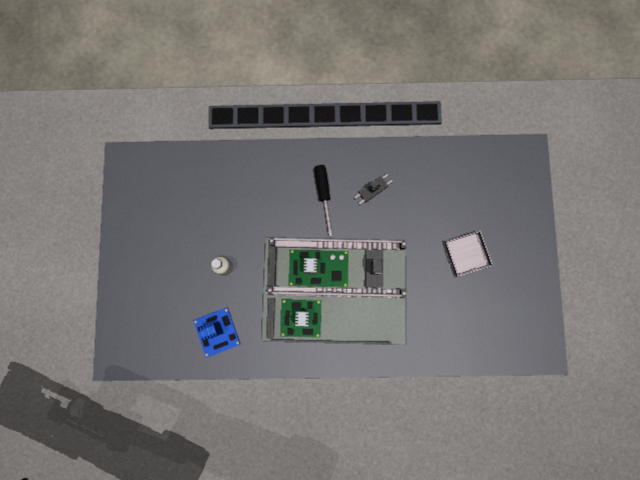

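View pics/t1c.png

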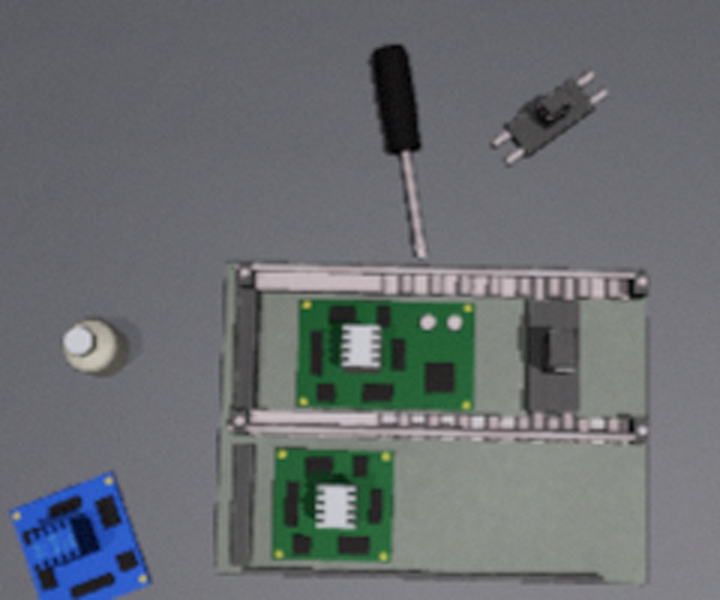

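View pics/s1c.png

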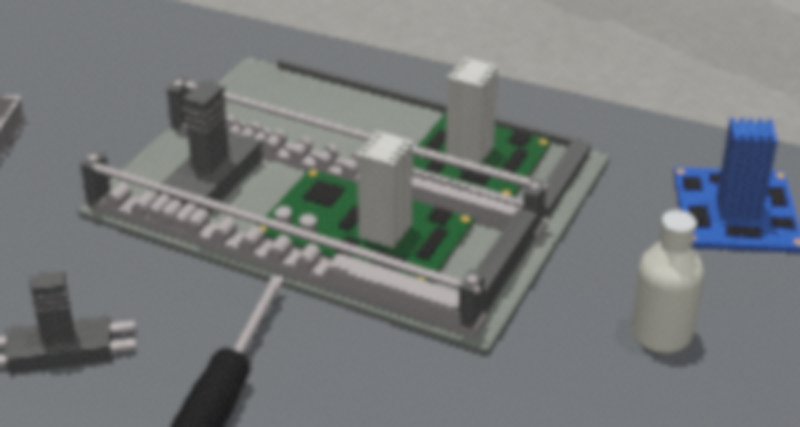

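The long green board is in the lane, with its sink at top-camera pixel (309,267). The larger stop is in the lane at (375,267). The small stop at (375,186) and the blue board at (217,332) are decoys. Next I'll measure.

Run:
```python
from h import *
from scipy.spatial.transform import Rotation as Ro
s=sensors.state();R=Ro.from_euler("xyz",s["ee_rot"],degrees=True).as_matrix();print("toolaxes",R.round(3))
a=grab_frame("scene");b=grab_frame("top")
P={"stop":([269.1,235.4],[374.6,267.1]),"long":([335.1,254.8],[308.8,267.1]),"short":([369.1,227.7],[302.9,314.6]),"fence":([375.4,286.3],[273.8,267.3]),"lastn":([310.7,290.9],[318.7,242.3]),"guard":([291.7,273.6],[334.3,240])}
for k,(p,q) in P.items():
    X,e=tri([a,b],[p,q]);print(k,X.round(1),np.round(e,1))
# top pixel features: crop/3+offset
c=lambda x,y:(x/3+190,y/3+150)
for n,p,z in [("post+y+x",c(245,272),43),("post-y+x",c(641,283),43),("post+y-x",c(238,424),43),("post-y-x",c(641,432),43),("fence in +x",c(257,293),30),("fence in -x",c(253,410),30),
 ("bd",c(304,303),14),("bd",c(299,407),14),("bd",c(473,304),14),("bd",c(470,409),14),
 ("stop tl",c(528,300),25),("stop bl",c(527,409),25),("stop tr",c(580,300),25),("stop br",c(579,411),25)]:
    print(n,atz(b,p,z).round(1))
```

```text
toolaxes [[ 0.     0.416  0.909]
 [ 0.     0.909 -0.416]
 [-1.     0.    -0.   ]]
stop [564.9 -91.9  57.8] [0.9 0.8]
long [567.7  34.9  56.8] [0. 0.]
short [474.3  52.2  57.7] [3.1 2.8]
fence [571.6 107.6  18.4] [0.2 0.1]
lastn [621.7  15.8  15.4] [0.3 0.2]
guard [622.6 -16.3  41. ] [0. 0.]
post+y+x [623.  108.9  43. ]
post-y+x [ 611.3 -153.9   43. ]
post+y-x [522.3 113.5  43. ]
post-y-x [ 513.2 -150.    43. ]
fence in +x [610.4 102.3  30. ]
fence in -x [531.9 105.   30. ]
bd [605.   71.7  14. ]
bd [534.3  75.5  14. ]
bd [602.5 -43.7  14. ]
bd [531.2 -40.   14. ]
stop tl [603.3 -80.3  25. ]
stop bl [530.1 -77.6  25. ]
stop tr [ 602.8 -115.4   25. ]
stop br [ 528.3 -112.2   25. ]
```

>>> play_rows:
  motion:
    - [0.02,-0.03,0,0.09,0.6]
    - [0.04,-0.06,0,0.18,0.6]
    - [0.06,-0.09,0,0.27,0.6]
    - [0.08,-0.12,0,0.36,0.6]
    - [0.1,-0.15,0,0.389,0.6]
    - [0.12,-0.18,0,0.389,0.6]
    - [0.14,-0.21,0,0.389,0.6]
    - [0.16,-0.24,0,0.389,0.6]

```text
time_s: 1.97
ee_pos: [399.8, 281.4, 214.2]
ee_rot: [44.3, 90.0, 42.0]
force: [0.3, -0.4, -0.2]
gripper_width: 54.8
```

>>> play_rows:
  motion:
    - [0.02,-0.03,0,0,0.6]
    - [0.04,-0.06,0,0,0.6]
    - [0.065,-0.095,0,0,0.6]
    - [0.09,-0.13,0,0,0.6]
    - [0.12,-0.17,0,0,0.6]
    - [0.145,-0.205,0,0,0.6]
    - [0.169,-0.235,-0.01,0,0.6]
    - [0.169,-0.25,-0.02,0,0.6]

```text
time_s: 2.63
ee_pos: [572.3, 29.9, 194.7]
ee_rot: [-4.5, 89.7, -6.9]
force: [0.3, 0.9, -0.0]
gripper_width: 54.7
```

```bash
cat >> h.py <<'E'
from scipy.spatial.transform import Rotation as Ro
def tool():
    s=sensors.state();return np.array(s["ee_pos"]),Ro.from_euler("xyz",s["ee_rot"],degrees=True).as_matrix()
def wray(f,p,T):
    pos,R=T; M=np.array(f["tool_from_camera"]); u=np.array([p[0]-f["cx"],p[1]-f["cy"]])/f["fx"]; r=np.linalg.norm(u)+1e-12
    d=np.r_[u/r*np.sin(r),np.cos(r)]; return pos+R@M[:3,3], R@M[:3,:3]@d
def watz(f,p,T,z):
    o,d=wray(f,p,T); return o+d*(z-o[2])/d[2]
E
python3 - <<'E'
from h import *
T=tool();print(T[0],T[1].round(3),sensors.state()["gripper_width"])
w=grab_frame("wrist");cv2.imwrite("pics/w1.png",w["img"])
for n,z in [("long_board_sink",56),("stop_tab",64),("fence",19),("last_notch",14),("guard",40)]:
    for r in finder.spot_point(w,n)[:3]: print(n,np.round(r["point"],1),round(r["conf"],2),watz(w,r["point"],T,z).round(1))
E
```

```text
[572.30366827  29.85679159 194.70931634] [[ 0.006  0.042  0.999]
 [-0.001  0.999 -0.042]
 [-1.    -0.     0.006]] 54.683667919315354
long_board_sink [319.8 225.9] 0.8 [569.3  31.1  56. ]
long_board_sink [267.8 275. ] 0.43 [612.9 -17.7  56. ]
long_board_sink [304.2 362.8] 0.21 [709.7   9.9  56. ]
stop_tab [176.  232.3] 0.85 [567.1 -96.3  64. ]
stop_tab [303.6 264.3] 0.64 [601.   15.7  64. ]
fence [394.4 217.1] 0.74 [572.5 103.9  19. ]
fence [336.3 109.6] 0.34 [468.5  50.6  19. ]
last_notch [302.8 265.9] 0.78 [620.7  12.1  14. ]
guard [269.8 277.5] 0.88 [621.8 -18.5  40. ]
```

View pics/w1.png

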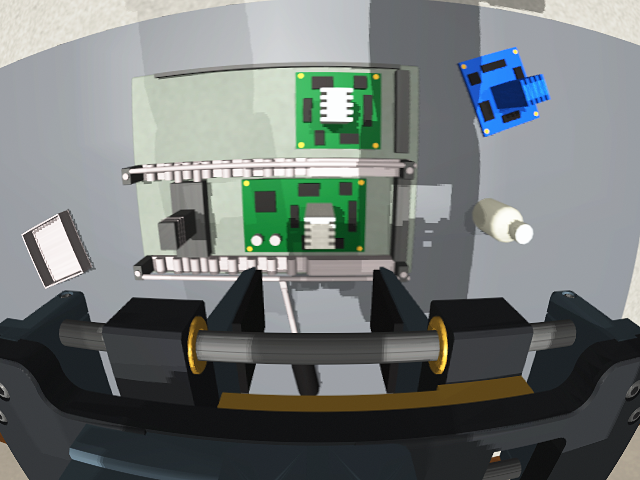

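>>> play_rows:
  motion:
    - [0.001,-0.0015,-0.02,0,0.6]
    - [0.001,-0.0015,-0.045,0,0.6]
    - [0.001,-0.0015,-0.07,0,0.6]
    - [0.001,-0.0015,-0.095,0,0.6]
    - [0.001,-0.0015,-0.115,0,0.6]
    - [0.001,-0.0015,-0.13,0,0.6]
    - [0.001,-0.0015,-0.142,0,0.6]
    - [0.001,-0.0015,-0.146,0,0.6]
  squeeze: 6

```text
time_s: 3.6
ee_pos: [567.8, 32.9, 46.9]
ee_rot: [176.5, 89.9, 174.3]
force: [-0.8, 0.8, 0.3]
gripper_width: 54.5
```

>>> play_rows:
  motion:
    - [0,0,0,0,0.6]
    - [0,0,0,0,0.4]
    - [0,0,0,0,0.3]
    - [0,0,0,0,0.2]
    - [0,0,0,0,0.2]
    - [0,0,0,0,0.2]
    - [0,0,0,0,0.2]
    - [0,0,0,0,0.2]
  squeeze: 6

```text
time_s: 4.27
ee_pos: [569.4, 31.6, 48.6]
ee_rot: [25.0, 89.9, 22.7]
force: [-1.5, 2.2, 3.4]
gripper_width: 23.9
```

Run:
```python
from h import *
T=tool();print(T[0],T[1].round(3),sensors.state()["gripper_width"],sensors.state()["force"])
w=grab_frame("wrist");cv2.imwrite("pics/w2.png",w["img"])
```

```text
[569.44964877  31.58488953  48.6013224 ] [[ 0.001  0.04   0.999]
 [ 0.     0.999 -0.04 ]
 [-1.     0.     0.001]] 23.93063816709583 [-1.48544618  2.16993831  3.41273484]
```

View pics/w2.png

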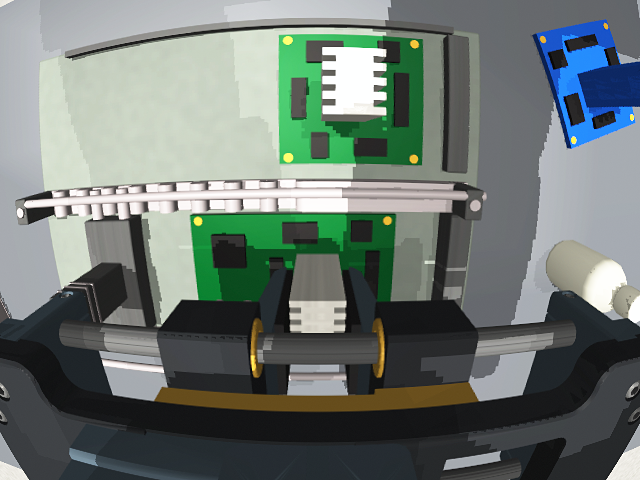

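The jaws hold the sink at a width of 23.9 mm. I'll slide the board toward the fence.

>>> play_rows:
  motion:
    - [0.0001,0.003,0,0,0.2]
    - [0.0003,0.007,0,0,0.2]
    - [0.0005,0.011,0,0,0.2]
    - [0.0006,0.015,0,0,0.2]
    - [0.0007,0.018,0,0,0.2]
    - [0.0008,0.021,0,0,0.2]
    - [0.0008,0.022,0,0,0.2]
    - [0.0008,0.022,0,0,0.2]

```text
time_s: 4.98
ee_pos: [570.6, 52.7, 48.6]
ee_rot: [-41.0, 89.9, -43.2]
force: [-0.7, -2.7, 4.9]
gripper_width: 24.0
```

>>> play_rows:
  motion:
    - [0,0.0005,0,0,0.2]
    - [0,0.001,0,0,0.2]
    - [0,0.0015,0,0,0.2]
    - [0,0.002,0,0,0.2]
    - [0,0.0025,0,0,0.2]
    - [0,0.003,0,0,0.2]
    - [0,0.003,0,0,0.2]
    - [0,0.003,0,0,0.2]

```text
time_s: 5.65
ee_pos: [570.6, 55.3, 48.6]
ee_rot: [-45.4, 89.9, -47.6]
force: [1.0, -4.2, 5.8]
gripper_width: 24.0
```

>>> play_rows:
  motion:
    - [0,0.0005,0,0,0.2]
    - [0,0.001,0,0,0.2]
    - [0,0.001,0,0,0.2]
    - [0,0.0015,0,0,0.2]
    - [0,0.0015,0,0,0.2]
    - [0,0.002,0,0,0.2]
    - [0,0.002,0,0,0.2]
    - [0,0.002,0,0,0.2]

```text
time_s: 6.32
ee_pos: [570.6, 57.3, 48.6]
ee_rot: [-47.7, 89.9, -49.9]
force: [0.2, -4.9, 4.9]
gripper_width: 24.2
```

>>> play_rows:
  motion:
    - [0,0.0005,0,0,0.2]
    - [0,0.0005,0,0,0.2]
    - [0,0.001,0,0,0.2]
    - [0,0.001,0,0,0.2]
    - [0,0.001,0,0,0.2]
    - [0,0.0015,0,0,0.2]
    - [0,0.0015,0,0,0.2]
    - [0,0.0015,0,0,0.2]

```text
time_s: 6.98
ee_pos: [570.6, 58.8, 48.6]
ee_rot: [-46.8, 89.9, -49.0]
force: [0.0, -3.7, 5.3]
gripper_width: 23.7
```

Run:
```python
from h import *
T=tool();print(T[0],sensors.state()["gripper_width"],sensors.state()["force"])
w=grab_frame("wrist");cv2.imwrite("pics/w3.png",w["img"])
```

```text
[570.57663723  58.81182937  48.59696192] 23.685056338929716 [ 0.00888129 -3.65806723  5.28786735]
```

View pics/w3.png

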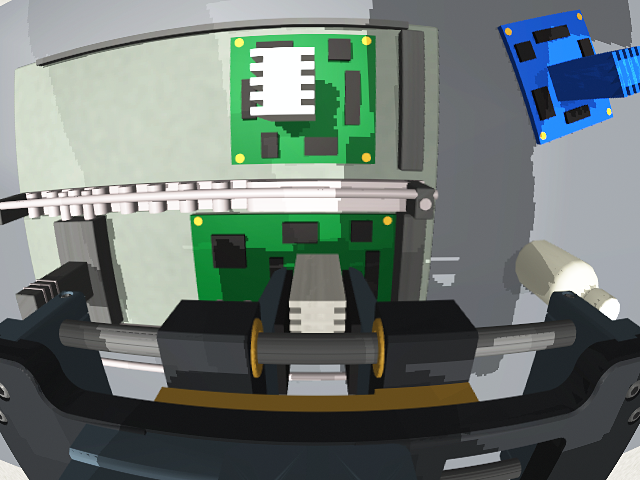

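The board's edge is nearly touching the fence at about (397,300), but the force hasn't risen yet, so I'll keep going.

>>> play_rows:
  motion:
    - [0,0.0005,0,0,0.2]
    - [0,0.0005,0,0,0.2]
    - [0,0.001,0,0,0.2]
    - [0,0.001,0,0,0.2]
    - [0,0.001,0,0,0.2]
    - [0,0.0015,0,0,0.2]
    - [0,0.0015,0,0,0.2]
    - [0,0.0015,0,0,0.2]

```text
time_s: 7.7
ee_pos: [570.6, 59.6, 48.7]
ee_rot: [-58.4, 89.8, -60.6]
force: [-0.2, -7.6, 6.1]
gripper_width: 23.7
```

>>> play_rows:
  motion:
    - [0,0.0005,0,0,0.2]
    - [0,0.0005,0,0,0.2]
    - [0,0.001,0,0,0.2]
    - [0,0.001,0,0,0.2]
    - [0,0.001,0,0,0.2]
    - [0,0.001,0,0,0.2]
    - [0,0.001,0,0,0.2]
    - [0,0.001,0,0,0.2]

```text
time_s: 8.37
ee_pos: [570.6, 59.8, 48.8]
ee_rot: [-67.8, 89.7, -70.0]
force: [-0.2, -8.8, 6.9]
gripper_width: 23.7
```

The arm stalled at the fence: it moved 0.2 mm for a 1 mm command. I'll relax, release and go up.

>>> play_rows:
  motion:
    - [0,-0.001,0,0,0.2]
    - [0,-0.0015,0,0,0.2]
    - [0,-0.0015,0,0,0.3]
    - [0,-0.0015,0,0,0.4]
    - [0,-0.0015,0,0,0.45]
    - [0,-0.0015,0,0,0.5]
    - [0,-0.0015,0,0,0.5]
    - [0,-0.0015,0,0,0.5]

```text
time_s: 9.03
ee_pos: [569.7, 61.1, 47.8]
ee_rot: [164.7, 90.0, 162.4]
force: [-0.5, -0.2, 0.0]
gripper_width: 45.9
```

>>> play_rows:
  motion:
    - [0,-0.0015,0.005,0,0.5]
    - [0,-0.0015,0.02,0,0.5]
    - [0,-0.0015,0.045,0,0.5]
    - [0,-0.02,0.07,0,0.5]
    - [-0.002,-0.05,0.09,0,0.5]
    - [-0.003,-0.08,0.1,0,0.5]
    - [-0.004,-0.1,0.1,0,0.5]
    - [-0.004,-0.1,0.1,0,0.5]

```text
time_s: 9.7
ee_pos: [566.2, -42.5, 149.5]
ee_rot: [-31.7, 89.8, -34.2]
force: [-0.5, 1.3, -0.2]
gripper_width: 45.8
```

Run:
```python
from h import *
T=tool();print(T[0],T[1].round(3),sensors.state()["gripper_width"])
w=grab_frame("wrist");cv2.imwrite("pics/w4.png",w["img"])
for n,z in [("long_board_sink",56),("stop_tab",64),("stop_face",17),("fence",19),("last_notch",14),("guard",40)]:
    for r in finder.spot_point(w,n)[:2]: print(n,np.round(r["point"],1),round(r["conf"],2),watz(w,r["point"],T,z).round(1))
```

```text
[566.21927409 -42.47441573 149.47384328] [[ 0.003  0.043  0.999]
 [-0.002  0.999 -0.043]
 [-1.    -0.002  0.003]] 45.780132494159965
long_board_sink [449.5 243.7] 0.82 [569.6  59.4  56. ]
long_board_sink [ 83.2 265.9] 0.7 [ 577.  -251.2   56. ]
stop_tab [243.  249.1] 0.91 [564.7 -98.4  64. ]
stop_face [276.1 234.5] 0.92 [567.1 -78.9  17. ]
stop_face [277.7 396.7] 0.76 [742.4 -92.8  17. ]
fence [482.8 233.3] 0.6 [572.8 105.7  19. ]
fence [372.9 388.6] 0.5 [734.4   6.5  19. ]
last_notch [482.4 232.5] 0.75 [573.5 107.6  14. ]
last_notch [380.5 284.8] 0.57 [619.   11.4  14. ]
guard [348.8 303.2] 0.75 [623.3 -19.6  40. ]
```

View pics/w4.png

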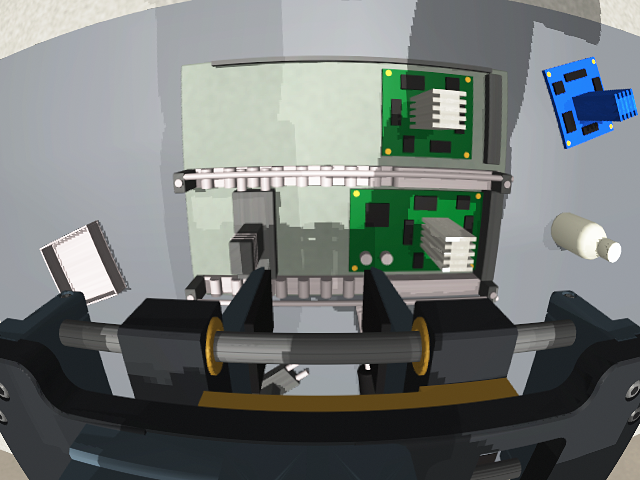

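The board is home with its sink at world y of about 59.5, and the stop tab is at about (564.5, -96.5). I'll go to the tab.

>>> play_rows:
  motion:
    - [-0.0005,-0.02,0,0,0.5]
    - [-0.001,-0.04,0,0,0.5]
    - [-0.0015,-0.0575,0,0,0.5]
    - [-0.0015,-0.0575,-0.01,0,0.5]
    - [-0.0015,-0.0575,-0.03,0,0.5]
    - [-0.0015,-0.0575,-0.05,0,0.5]
    - [-0.0015,-0.0575,-0.06,0,0.5]
    - [-0.0015,-0.0575,-0.06,0,0.5]

```text
time_s: 10.72
ee_pos: [562.4, -95.2, 85.0]
ee_rot: [167.4, 89.6, 165.1]
force: [0.1, 0.3, 0.3]
gripper_width: 45.6
```

Run:
```python
from h import *
T=tool();print(T[0],T[1].round(3))
w=grab_frame("wrist");cv2.imwrite("pics/w5.png",w["img"])
for n,z in [("stop_tab",64),("stop_face",17)]:
    for r in finder.spot_point(w,n)[:2]: print(n,np.round(r["point"],1),round(r["conf"],2),watz(w,r["point"],T,z).round(1))
```

```text
[562.38788846 -95.16674307  85.01202052] [[-0.006  0.039  0.999]
 [ 0.002  0.999 -0.039]
 [-1.     0.001 -0.006]]
stop_tab [318.9 288.2] 0.66 [565.9 -95.4  64. ]
stop_face [339.7 263.3] 0.71 [567.8 -80.9  17. ]
```

View pics/w5.png

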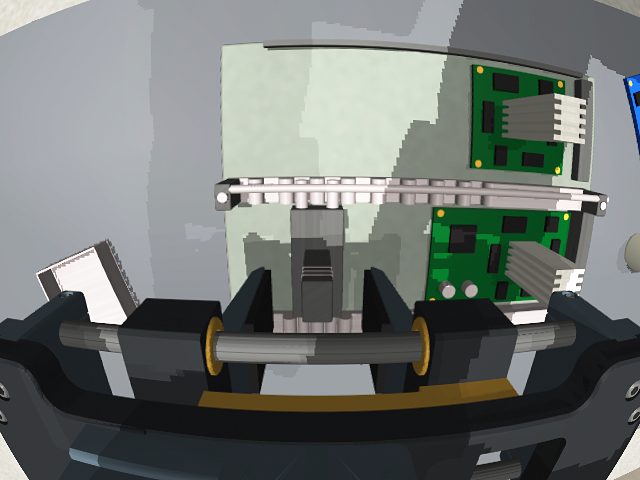

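The tab sits midway between the fingers at (318,288). I'll descend and grip it.

>>> play_rows:
  motion:
    - [0.001,0,-0.012,0,0.5]
    - [0.001,0,-0.024,0,0.5]
    - [0.001,0,-0.034,0,0.5]
    - [0.001,0,-0.04,0,0.5]
    - [0.001,0,-0.042,0,0.5]
    - [0.001,0,-0.042,0,0.5]
    - [0.001,0,-0.042,0,0.5]
    - [0.001,0,-0.042,0,0.5]
  squeeze: 25

```text
time_s: 11.53
ee_pos: [565.9, -96.6, 46.6]
ee_rot: [-3.7, 89.9, -6.0]
force: [0.6, -0.1, -0.5]
gripper_width: 45.7
```

>>> play_rows:
  motion:
    - [0,0,0,0,0.35]
    - [0,0,0,0,0.25]
    - [0,0,0,0,0.15]
    - [0,0,0,0,0.1]
    - [0,0,0,0,0.1]
    - [0,0,0,0,0.1]
    - [0,0,0,0,0.1]
    - [0,0,0,0,0.1]
  squeeze: 25

```text
time_s: 12.2
ee_pos: [565.4, -96.4, 45.9]
ee_rot: [99.4, 90.0, 97.1]
force: [-0.2, 1.4, -1.1]
gripper_width: 16.1
```

>>> play_rows:
  motion:
    - [0,0,0.002,0,0.1]
    - [0,0,0.004,0,0.1]
    - [0,0,0.006,0,0.1]
    - [0,0,0.008,0,0.1]
    - [0,0,0.01,0,0.1]
    - [0,0,0.012,0,0.1]
    - [0,0,0.0125,0,0.1]
    - [0,0,0.0125,0,0.1]

```text
time_s: 12.87
ee_pos: [565.5, -96.6, 58.7]
ee_rot: [0.7, 90.0, -1.6]
force: [0.1, 0.4, -2.3]
gripper_width: 15.7
```

Run:
```python
from h import *
T=tool();s=sensors.state();print(T[0],T[1].round(3),s["force"],s["torque"],s["gripper_width"])
w=grab_frame("wrist");cv2.imwrite("pics/w6.png",w["img"])
```

```text
[565.49998495 -96.58781114  58.73965212] [[ 0.     0.04   0.999]
 [-0.     0.999 -0.04 ]
 [-1.     0.     0.   ]] [ 0.09456125  0.35269974 -2.30666842] [ 0.02713266 -0.00144138 -0.01727917] 15.651023922653561
```

View pics/w6.png

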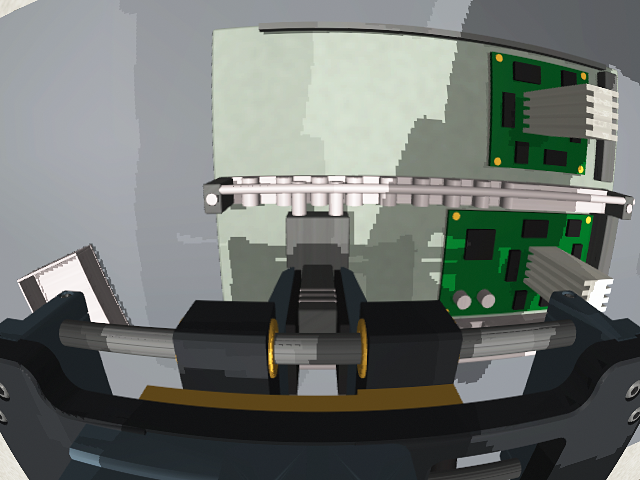

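The stop is lifted and free (-2.3 N, matching its weight). I'll shift it 60 mm toward the fence.

>>> play_rows:
  motion:
    - [0.0002,0.006,0,0,0.1]
    - [0.0006,0.016,0,0,0.1]
    - [0.001,0.027,0,0,0.1]
    - [0.0014,0.038,0,0,0.1]
    - [0.0018,0.048,0,0,0.1]
    - [0.002,0.056,0,0,0.1]
    - [0.0022,0.0605,0,0,0.1]
    - [0.0022,0.0605,0,0,0.1]

```text
time_s: 13.58
ee_pos: [567.6, -34.8, 58.5]
ee_rot: [86.4, 90.0, 84.2]
force: [0.4, 0.1, -2.0]
gripper_width: 16.1
```

>>> play_rows:
  motion:
    - [0,0,0,0,0.1]
    - [0,0,0,0,0.1]
    - [0,0,-0.001,0,0.1]
    - [0,0,-0.002,0,0.1]
    - [0,0,-0.003,0,0.1]
    - [0,0,-0.004,0,0.1]
    - [0,0,-0.004,0,0.1]
    - [0,0,-0.004,0,0.1]

```text
time_s: 14.25
ee_pos: [567.5, -36.2, 54.3]
ee_rot: [166.7, 90.0, 164.4]
force: [0.1, -0.3, -2.0]
gripper_width: 15.5
```

Run:
```python
from h import *
T=tool();s=sensors.state();print(T[0],s["force"],s["torque"],s["gripper_width"])
w=grab_frame("wrist");cv2.imwrite("pics/w7.png",w["img"])
```

```text
[567.4857834  -36.16002093  54.34208229] [ 0.10773011 -0.29643766 -2.028785  ] [ 0.03020305 -0.01112335 -0.01128351] 15.542927372136205
```

View pics/w7.png

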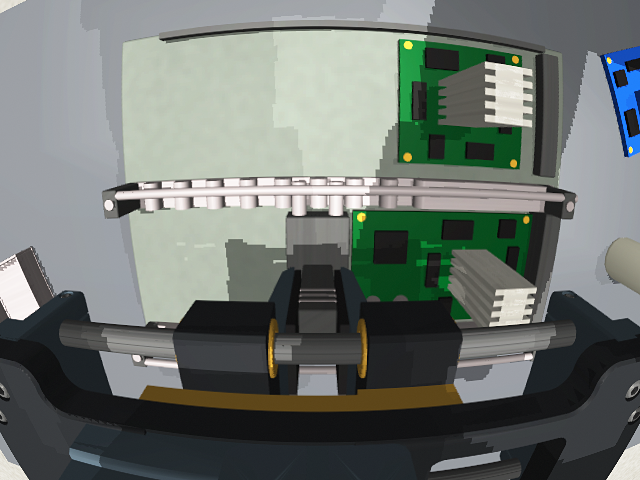

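The stop is lined up behind the board. I'll lower it.

>>> play_rows:
  motion:
    - [0,0,-0.001,0,0.1]
    - [0,0,-0.002,0,0.1]
    - [0,0,-0.003,0,0.1]
    - [0,0,-0.004,0,0.1]
    - [0,0,-0.005,0,0.1]
    - [0,0,-0.006,0,0.1]
    - [0,0,-0.006,0,0.1]
    - [0,0,-0.006,0,0.1]

```text
time_s: 14.97
ee_pos: [567.5, -36.0, 48.4]
ee_rot: [159.5, 90.0, 157.3]
force: [-0.6, 0.3, -2.1]
gripper_width: 16.3
```

>>> play_rows:
  motion:
    - [0,0,-0.0005,0,0.1]
    - [0,0,-0.001,0,0.1]
    - [0,0,-0.0015,0,0.1]
    - [0,0,-0.002,0,0.1]
    - [0,0,-0.0025,0,0.1]
    - [0,0,-0.0025,0,0.1]
    - [0,0,-0.0025,0,0.1]
    - [0,0,-0.0025,0,0.1]

```text
time_s: 15.63
ee_pos: [567.6, -36.1, 46.0]
ee_rot: [57.2, 90.0, 54.9]
force: [-0.9, -0.4, -2.3]
gripper_width: 16.0
```

It is back at the seat height with no resistance. I'll release it and retreat.

>>> play_rows:
  motion:
    - [0,0,-0.0005,0,0.1]
    - [0,0,-0.0005,0,0.15]
    - [0,0,-0.0005,0,0.2]
    - [0,0,-0.0005,0,0.3]
    - [0,0,-0.0005,0,0.4]
    - [0,0,-0.0005,0,0.5]
    - [0,0,-0.0005,0,0.5]
    - [0,0,-0.0005,0,0.5]

```text
time_s: 16.3
ee_pos: [567.6, -36.0, 45.5]
ee_rot: [40.3, 90.0, 38.0]
force: [-0.4, -0.4, 0.5]
gripper_width: 44.9
```

>>> play_rows:
  motion:
    - [0,0,0.005,0,0.5]
    - [0,0,0.02,0,0.5]
    - [0,0,0.04,0,0.5]
    - [0,0,0.065,0,0.5]
    - [0,0,0.09,0,0.5]
    - [0,0,0.11,0,0.5]
    - [0,0,0.12,0,0.5]
    - [0,0,0.12,0,0.5]

```text
time_s: 16.97
ee_pos: [569.1, -36.2, 168.2]
ee_rot: [-1.8, 89.7, -4.0]
force: [1.2, 0.5, 0.4]
gripper_width: 45.6
```

>>> play_rows:
  motion:
    - [0,0,0,0,0.5]
    - [0,0,0,0,0.5]
    - [0,0,0,0,0.5]
    - [0,0,0,0,0.5]
    - [0,0,0,0,0.5]
    - [0,0,0,0,0.5]
    - [0,0,0,0,0.5]
    - [0,0,0,0,0.5]

```text
time_s: 17.63
ee_pos: [567.6, -36.0, 165.3]
ee_rot: [154.4, 90.0, 152.1]
force: [0.2, -0.1, -0.5]
gripper_width: 45.6
```

Run:
```python
from h import *
T=tool();print(T[0],sensors.state()["force"])
w=grab_frame("wrist");cv2.imwrite("pics/w8.png",w["img"])
a=grab_frame("scene");cv2.imwrite("pics/s8.png",cv2.resize(a["img"][190:350,190:490],None,fx=2.6667,fy=2.6667,interpolation=2))
for n,z in [("long_board_sink",56),("stop_tab",64),("stop_face",17),("fence",19),("last_notch",14)]:
    for r in finder.spot_point(w,n)[:2]: print(n,np.round(r["point"],1),round(r["conf"],2),watz(w,r["point"],T,z).round(1))
    for r in finder.spot_point(a,n)[:2]: print("  scene",np.round(r["point"],1),round(r["conf"],2))
for X in [(566,-35.4,64),(566,-35.4,73)]: print(proj(a,X))
```

```text
[567.55482376 -36.04331054 165.3375429 ] [ 0.24596312 -0.06351534 -0.54164618]
long_board_sink [432.9 239.3] 0.89 [571.   57.1  56. ]
  scene [348.1 261.2] 0.74
stop_tab [315.9 244.7] 0.95 [569.4 -38.2  64. ]
stop_tab [260.1 399.5] 0.76 [720.6 -97.5  64. ]
  scene [295.3 244.6] 0.97
  scene [208.9 300.7] 0.97
stop_face [334.  229.5] 0.89 [569.9 -22.2  17. ]
stop_face [272.4 384.3] 0.74 [738.4 -92.2  17. ]
  scene [212.1 327.6] 0.82
  scene [305.9 267.1] 0.69
fence [468.9 229. ] 0.59 [573.2 105.   19. ]
  scene [372.  286.9] 0.55
last_notch [371.9 274.9] 0.72 [616.   12.5  14. ]
[296.97290739 240.47410751]
[296.74126312 236.01904122]
```

View pics/w8.png

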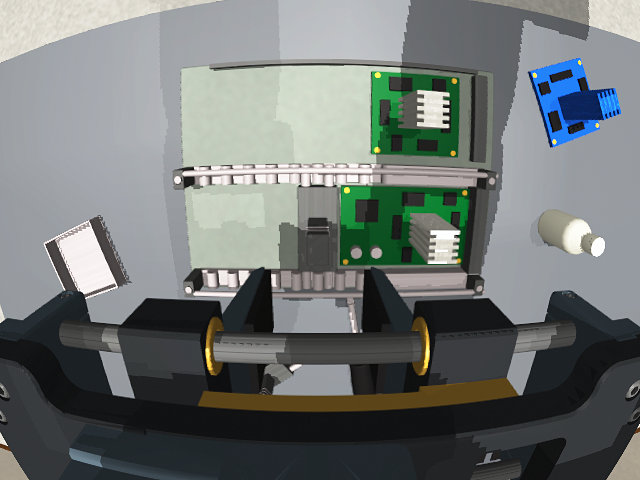

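View pics/s8.png

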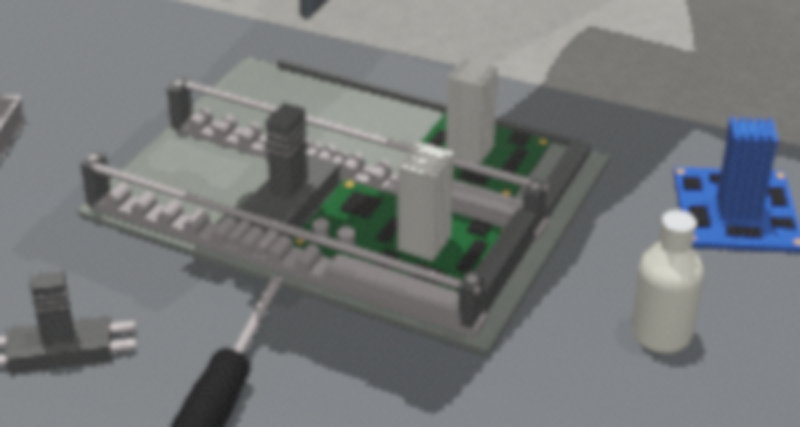

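Run:
```python
from h import *
i=cv2.imread("pics/w8.png");cv2.imwrite("pics/w8c.png",cv2.resize(i[155:305,280:500],None,fx=3.6,fy=3.6,interpolation=2))
i=cv2.imread("pics/w4.png");cv2.imwrite("pics/w4c.png",cv2.resize(i[155:305,300:520],None,fx=3.6,fy=3.6,interpolation=2))
```

```text
(no output)
```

View pics/w8c.png

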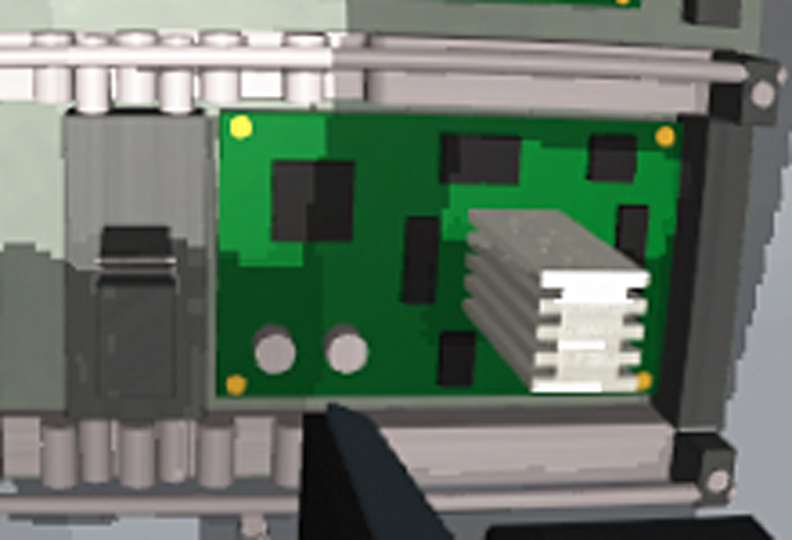

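View pics/w4c.png

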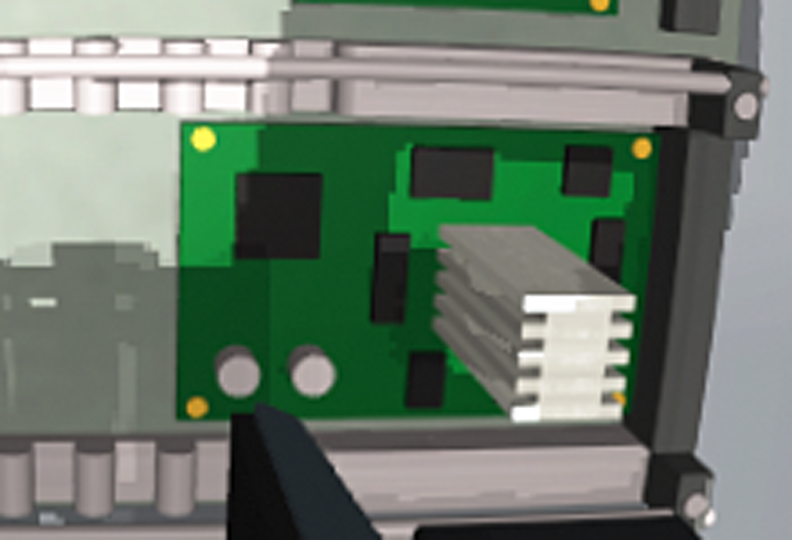

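The board is flush with the fence (crop x≈685). The stop sits straight behind it with a gap of about 3 mm (crop x≈212), and two free notches remain ahead of it, which is the correct seat. Handing in.

```bash
python3 -c "
from h import *
print(job_done())"
```

```text
the job is handed in; nothing more can be done
None
```

I slid the long board home against the end fence, locked it in with the larger stop, and handed the job in at about 18 s. `job_done()` gives no verdict.

**Board:** I gripped it by its heat sink and pushed it along the lane until the arm stalled at the fence (about 9 N, 0.2 mm of travel for a 1 mm command). I then released it.

**Stop:** I lifted it by its tab about 12.5 mm, moved it 60 mm along the lane under the rods, and lowered it to the height it was gripped at (46.0 against 45.9 mm). There was no resistance on the way down. I then let go and moved the arm clear.

**Last checks:**
- **Wrist picture:** the board is flush with the fence. The stop is square behind it with about 3 mm of play, its rods are in the notches, and two free notches remain ahead, which fits the y = -25 mm seat.
- **Force:** it read about zero after release.
- **Other objects:** the short board, bottle, screwdriver, tin and both look-alikes look unmoved. I judged this by eye and did not measure it.

**Disagreements:** in the final wrist view the detection network put the sink and the tab about 2 mm further toward -y than the gripper had placed them. That is about the calibration error, and both would still be within tolerance. It also put the tab 2 mm further across the lane. My estimates of the stop's sideways position ranged from about 1 to 4 mm off the centre line, against the 10 mm allowed.

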